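Seat the steel bench block in its cradle

TASK

Seat the grey steel bench block in its wooden cradle, lying flat on the rubber pad with its long side running along between the two tall cheeks. A grip across the block's narrow width would jam the fingers on the cheeks, so hold it by its two short end faces (if you have taken it the wrong way, put it down and take it again). Lower it home rather than dropping it, let go, and leave the brass cube and the firebrick where they are.

Things in the scene. Friction and masses are not known exactly. Their poses are not given: they have to be found in the camera images.
- steel_block_center (a point): Centre of the loose plain grey steel bench block, 48 mm (its x) by 62 mm (its y, the long side) by 38 mm high (its z, up), about 0.6 kg. It starts flat on the bench, centre 19 mm above the bench top. Its two short end faces (48 mm wide) look along its +y and -y, and are 62 mm apart: grip those.
- cradle: Fixed wooden cradle, 96 (x) by 104 mm (y). Origin: centre of its underside, on the bench; z up. The top of its black pad is at z = 14 mm. Cheeks on the +x and -x sides, 50 mm long, tops at z = 46 mm, stand 60 mm apart, flaring to 70 at the top. The y ends are open but for lips 3 mm above the pad, 78 mm apart. Seated, the block's y lies along the cradle's y (either way), its centre at z = 33 mm.
- brass_cube_center (a point): Centre of the loose brass doming cube with round hollows, 50 mm on every side: a bystander, leave it alone. Fixed in the room: a green bench vice between the loose things and the cradle, and overhead a shelf whose front edge is 0.70 m ahead of the robot, 0.52 m above the bench: keep the wrist below or clear of it.
- firebrick_center (a point): Centre of the loose tan scorched firebrick, 77 x 57 x 30 mm high: a bystander, leave it alone.
Things that resemble listed ones, but are neither listed nor needed, are in the scene too. What is shaped like the part that bears steel_block_center but red is not meant.

How it is judged (in metres and radians):
At the end, for the whole second after the job is handed in: The steel block lies flat on the cradle's pad (height within 2.5 mm, tilt under about 5 degrees), centred within 10 mm across and 12 mm along, its long side along the cheeks within 15 degrees, released and at rest (x of steel_block_center in the frame of cradle between -0.01 and 0.01 m and y of steel_block_center in the frame of cradle between -0.012 and 0.012 m and z of steel_block_center in the frame of cradle between 0.03 and 0.0355 m and angle between the y axis of steel_block_center and the y axis of cradle, either way round below 0.26 rad and angle between the z axis of steel_block_center and the z axis of cradle, either way round below 0.08 rad and linear speed of steel_block below 0.02 m/s); the robot touches nothing.
It fails at once if the block is dropped into the cradle (horizontal distance between steel_block_center and cradle below 0.04 m and z of steel_block_center in the frame of cradle below 0.06 m and linear speed of steel_block above 0.6 m/s).
It fails at once if the brass cube is moved more than 40 mm (distance of brass_cube_center from where it was at the start of the episode above 0.04 m).
It fails at once if the firebrick is moved more than 40 mm (distance of firebrick_center from where it was at the start of the episode above 0.04 m).
It also fails if it takes over 38 s, if anything falls off the work surface, if the arm or the gripper's body presses on something with over 40 N, if the wrist force passes 120 N, or if a joint passes its speed limit or range.

ROBOT

A 6-joint arm with a two-finger parallel gripper is mounted at the origin on a cart in front of the work surface, level with it; the furniture and walls round the work are solid. World frame = base frame: x ahead of the robot, y to its left, z up, the work surface at z = 0. Lengths are in mm, angles in rad, forces in N, time in s.
With the tool pointing down it reaches from about 350 to 875 mm from the base axis. Payload 15.5 kg.
Tool frame: the origin (TCP) lies between the finger pads; the fingertips stand 14 mm ahead of it and the grasp point (between the pads) lies 5 mm behind it; z points along the fingers, y is the direction in which the jaws open and shut (so a half turn about z gives the same grasp; the last joint's range is limited). The gripper opens to 85 mm and grips with 20 to 120 N. Pads are 22 mm wide; open, the fingers measure 114 mm over their backs; the gripper's body (76 mm by 85 mm) begins 54 mm behind the grasp point. The pads swing forward as they close: fully open they stand 13 mm farther back than shut.
Start: joints at [1.246, 0.494, 1.345, -0, 1.302, -0.096], TCP at [142.359, 608.572, 245.277] pointing down, gripper open.
Joint ranges: [-2.91, 2.91], [-0.82, 2.16], [0.22, 2.67], [-1.22, 4.37], [0.12, 2.79], [-3.08, 3.08]. Speed limits (rad/s): [1.89, 1.89, 2.57, 3.01, 3.01, 3.01].

INTERFACE

Orientations are given as a unit quaternion [x, y, z, w].
In Python, from plant import move_pose, movel, move_joints, ungrasp, gripper_close, pause, ik, read_state, grab_frame, Unreachable, sign_off gives the robot as it stands. Calls block until the motion is done:
- move_pose(position, orientation): joint-space move of the TCP to a pose.
- movel(position, feed=150, orientation=None): straight line of the TCP; orientation=None keeps the orientation; feed is the mean speed in mm/s.
- move_joints(angles): joint-space move.
- ungrasp() and gripper_close(grasp_force=None): open the fingers fully, or close them until they stop; grasp_force is the grip in N (None keeps the last).
- pause(seconds).
- ik(position, orientation): joint angles nearest the present ones, or None.
- read_state(): the state.
- grab_frame(name): name is "scene" or "top" or "wrist"; returns a dict with "img" (400x640x3 uint8, blue, green, red), "fx", "fy", "cx", "cy" (pixels), "k1" (the pictures are not rectified: a ray, as slopes to the right and down, at radius r is drawn at 1 + k1 r^2 times it, then the intrinsics apply), "eye" and "attitude" of the camera in the world. Camera axes: x right, y down, z forward; pixel columns grow to the right and rows downward; lengths in mm; the calibration is good to about 2 mm. A picture is of the moment at which its call begins. There is no depth.
A pose or a line that the arm cannot do raises Unreachable and nothing moves.
- sign_off(): hands the job in, once; it reports no verdict.
The state is a dict: "clock": time; "joint_positions": joint angles; "joint_velocities": joint speeds; "joint_efforts": joint torques, N m; "position": TCP position; "tool_rot": TCP orientation; "contact_force": force on the tool from outside, world axes, zero at the start; "torque": the same for the moment, N m; "gripper_width": finger opening in mm.
Only numpy, scipy, OpenCV 4.12 (cv2) and the standard library are available. Lean on these libraries where they do the work, as an engineer would, in place of code of your own. Each camera call takes 0.05 s, during which the arm holds its last target.

## Working session

There is one attempt and no reset: what is moved stays moved. The work goes in short steps, each a Python script; the robot and the scene stay as the last script left them, time stands still between calls to the robot, and variables do not carry over. Pictures are saved under pics/ and viewed, and the job is handed in when it is done.

```bash
mkdir -p pics; ls; python3 - <<'E'
from plant import *
import cv2
for n in ["scene","top","wrist"]:
    f=grab_frame(n); cv2.imwrite(f"pics/{n}0.png",f["img"]); print(n,{k:v for k,v in f.items() if k!="img"})
s=read_state(); print(s)
E
```

```text
pics
scene {'fx': 469.89025815127866, 'fy': 469.89025815127866, 'cx': 322.6982094451989, 'cy': 202.01194779521697, 'k1': -0.11724488783822995, 'eye': array([-152.08298801, -606.15789865,  927.30342672]), 'attitude': array([ 0.815018  , -0.43982914,  0.18214804, -0.33033027])}
top {'fx': 473.48923595627616, 'fy': 473.48923595627616, 'cx': 320.02940266406836, 'cy': 195.0728679978302, 'k1': 0.0008804833303053854, 'eye': array([ 426.85041273, -166.69927441, 1291.76687629]), 'attitude': array([ 0.70860483, -0.70363804,  0.02638025, -0.04557171])}
wrist {'fx': 349.3739247909928, 'fy': 349.3739247909928, 'cx': 321.81301167346976, 'cy': 194.69562117318563, 'k1': -0.057015915672423235, 'eye': array([ 60.49789931, 628.30707298, 372.63518343]), 'attitude': array([0.77200763, 0.61343076, 0.1029481 , 0.13079987])}
{'clock': 0.15, 'joint_positions': array([ 1.24546994e+00,  4.94077103e-01,  1.34597138e+00,  1.42140559e-05,
        1.30251864e+00, -9.55115297e-02]), 'joint_velocities': array([-3.20537533e-05, -2.88252367e-03, -3.08228424e-03,  3.93345231e-05,
       -2.17526497e-04, -1.52714671e-04]), 'joint_efforts': array([ 1.77802005e-03, -8.82540178e+01, -3.84066045e+01, -2.01397024e-04,
        7.02262958e-03, -3.08274571e-05]), 'position': array([142.28884466, 608.31884771, 244.82034136]), 'tool_rot': array([ 1.14656588e-01,  9.93405068e-01, -4.75054251e-04, -1.08468732e-04]), 'contact_force': array([-0.56210945,  0.81372488, -0.08343217]), 'torque': array([-0.01879876, -0.00772283,  0.01089439]), 'gripper_width': 85.16008069781589}
```

View pics/scene0.png

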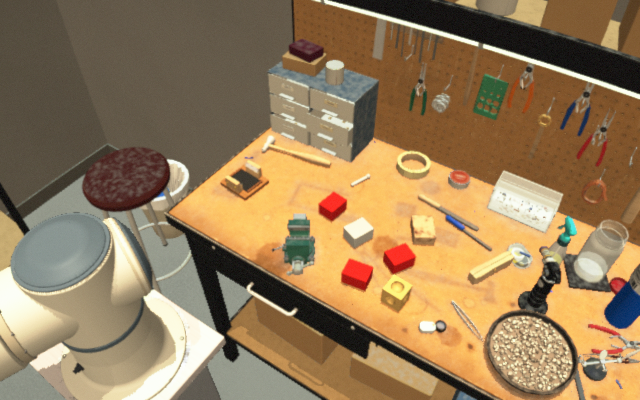

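View pics/top0.png

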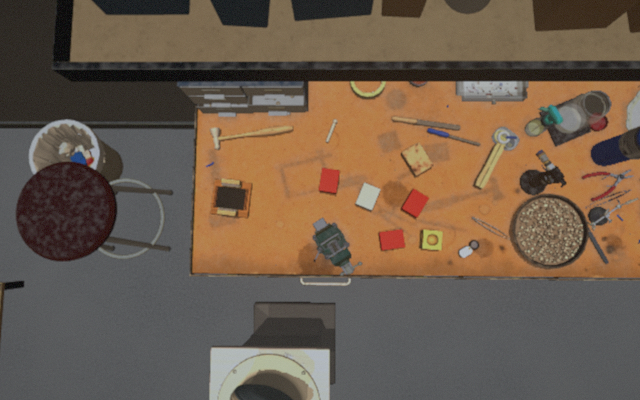

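View pics/wrist0.png

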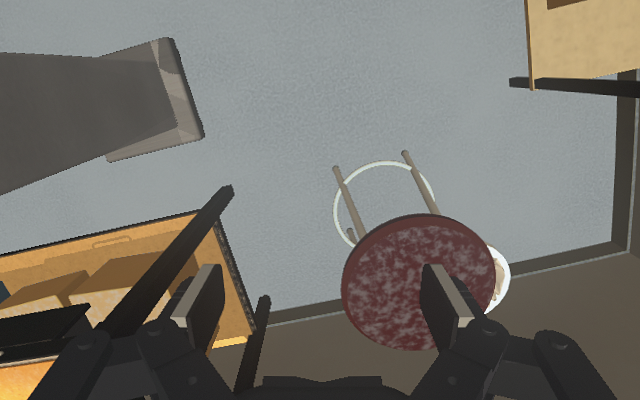

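The top view shows the grey block at about (368,196) and the cradle at (231,199). The vice is at (333,243), with red decoys at (329,181), (415,203) and (392,240). The brass cube is at (432,240) and the firebrick at (417,160).

```bash
cat > h.py <<'E'
import numpy as np, cv2
from scipy.spatial.transform import Rotation as R
def ray(f,uv):
    K=np.array([[f["fx"],0,f["cx"]],[0,f["fy"],f["cy"]],[0,0,1]])
    p=cv2.undistortPoints(np.array(uv,float).reshape(-1,1,2),K,np.array([f["k1"],0,0,0.])).reshape(-1,2)
    return R.from_quat(f["attitude"]).apply(np.c_[p,np.ones(len(p))])
def plane(f,uv,z):
    d=ray(f,uv); return f["eye"]+d*((z-f["eye"][2])/d[:,2])[:,None]
def project(f,P):
    P=np.atleast_2d(P).astype(float)
    c=R.from_quat(f["attitude"]).inv().apply(P-f["eye"]); s=c[:,:2]/c[:,2:]
    r2=(s**2).sum(1)[:,None]; s=s*(1+f["k1"]*r2)
    return s*[f["fx"],f["fy"]]+[f["cx"],f["cy"]]
E
python3 - <<'E'
from plant import *
from h import *
for n,c in [("top",(200,150,470,260)),("scene",(210,150,450,310))]:
    f=grab_frame(n); np.save(f"pics/{n}.npy",f,allow_pickle=True)
    im=f["img"]; hsv=cv2.cvtColor(im,cv2.COLOR_BGR2HSV)
    x0,y0,x1,y1=c
    s=800//(x1-x0); cv2.imwrite(f"pics/{n}_crop.png",cv2.resize(im[y0:y1,x0:x1],None,fx=s,fy=s,interpolation=cv2.INTER_CUBIC)); print(n,s)
    p={"top":(368,196),"scene":(358,232)}[n]; print(hsv[p[1],p[0]],im[p[1],p[0]])
    m=((hsv[...,1]<60)&(hsv[...,2]>110)).astype(np.uint8)
    k,l,st,ce=cv2.connectedComponentsWithStats(m)
    i=l[p[1],p[0]]; cn=cv2.findContours((l==i).astype(np.uint8),0,2)[0][0]; r=cv2.minAreaRect(cn); print(st[i],ce[i],r)
    if n=="top":
        P=plane(f,cv2.boxPoints(r),38);print(P.round(1),plane(f,[ce[i]],38)); print([np.linalg.norm(P[j]-P[j-1]).round(1) for j in range(4)])
E
```

```text
top 2
[ 41  19 186] [172 186 181]
[356 183  24  27 418] [367.55023923 196.11244019] ((367.637939453125, 196.15518188476562), (18.012447357177734, 23.211917877197266), 21.801406860351562)
[[ 532.7 -225.    38. ]
 [ 590.4 -247.8   38. ]
 [ 572.7 -292.2   38. ]
 [ 515.2 -269.2   38. ]] [[ 552.78090602 -258.30885291   38.        ]]
[np.float64(47.5), np.float64(62.1), np.float64(47.7), np.float64(62.0)]
scene 3
[ 28  24 253] [229 251 253]
[344 218  29  21 343] [358.20408163 227.75218659] ((358.29998779296875, 227.60000610351562), (15.652474403381348, 25.043960571289062), 63.43495178222656)
```

View pics/top_crop.png

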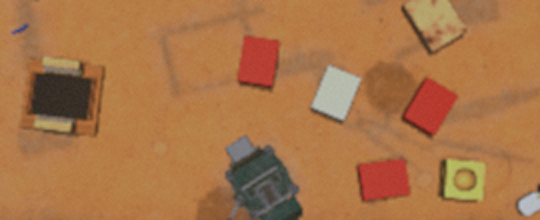

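View pics/scene_crop.png

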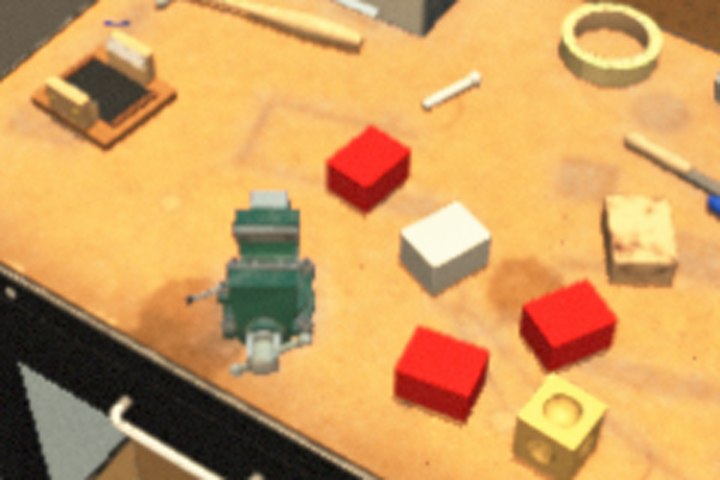

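The block's measured size is 47.6 x 62 mm, so it matches, and its long axis lies at -21.6°. Next I measure the cradle.

```bash
python3 - <<'E'
from plant import *
from h import *
f=np.load("pics/top.npy",allow_pickle=True).item()
im=f["img"];hsv=cv2.cvtColor(im,cv2.COLOR_BGR2HSV)
x0,y0,x1,y1=205,172,260,226
cv2.imwrite("pics/cr.png",cv2.resize(im[y0:y1,x0:x1],None,fx=11,fy=11,interpolation=cv2.INTER_NEAREST))
g=hsv[y0:y1,x0:x1]
def rect(m,z,name):
    k,l,st,ce=cv2.connectedComponentsWithStats(m.astype(np.uint8))
    for i in range(1,k):
        if st[i,4]<40: continue
        cn=cv2.findContours((l==i).astype(np.uint8),0,2)[0][0].astype(np.float32)+[x0,y0]
        r=cv2.minAreaRect(cn.astype(np.float32)); P=plane(f,cv2.boxPoints(r),z)
        print(name,st[i],r,'\n',P.round(1)[:,:2].tolist(),P.mean(0).round(1))
rect(g[...,2]<75,14,"pad")
rect((g[...,2]>170)&(g[...,1]<150),46,"cheek")
print(g[27,27],g[5,27],g[50,20],g[25,5])
q=np.load("pics/scene.npy",allow_pickle=True).item()
for h,lab in [(38,0)]:
    P=np.array([[532.7,-225,38],[590.4,-247.8,38],[572.7,-292.2,38],[515.2,-269.2,38]])
    print("scene top corners (+crop*3)",((project(q,P)-[210,150])*3).round(0).tolist())
E
```

```text
pad [ 11  15  29  22 552] ((230.1307830810547, 197.45387268066406), (27.41167449951172, 20.46573257446289), 7.125016689300537) 
 [[526.0, 153.8], [581.7, 148.5], [572.8, 73.5], [517.2, 79.1]] [549.4 113.7  14. ]
cheek [  0   0   9  54 273] ((209.0, 198.5), (53.0, 8.0), 90.0) 
 [[614.4, 176.2], [614.4, 154.6], [472.9, 150.2], [472.7, 171.5]] [543.6 163.1  46. ]
cheek [ 15   0  19  12 110] ((229.0, 177.5), (11.0, 18.0), 90.0) 
 [[614.5, 135.8], [614.7, 87.4], [585.1, 86.7], [584.9, 134.9]] [599.8 111.2  46. ]
cheek [12 38 18  5 53] ((225.589111328125, 212.10890197753906), (17.114639282226562, 3.084615468978882), 5.710593223571777) 
 [[505.3, 140.7], [513.4, 140.2], [509.2, 94.6], [501.0, 95.2]] [507.2 117.7  46. ]
[13 76 54] [ 14 154 185] [ 14 141 165] [ 14 146 182]
scene top corners (+crop*3) [[397.0, 230.0], [455.0, 199.0], [490.0, 233.0], [432.0, 266.0]]
```

View pics/cr.png

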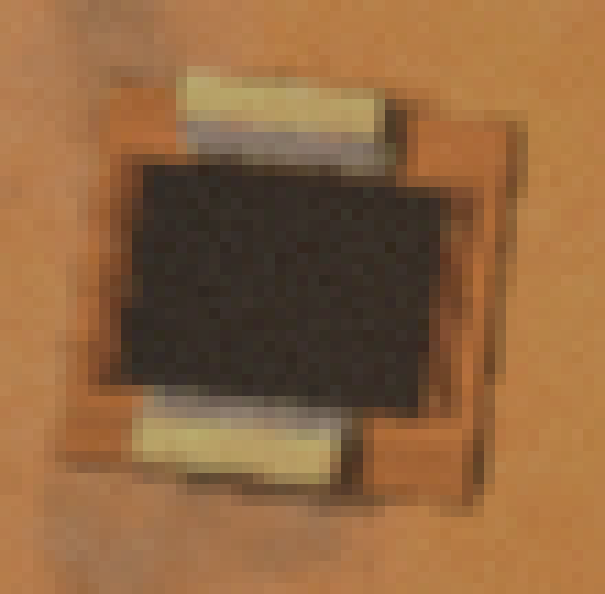

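```bash
cat >> h.py <<'E'
def tq(deg):
    "tool down, jaw (y) axis at deg from world x"
    a=np.radians(deg); y=np.array([np.cos(a),np.sin(a),0]); z=np.array([0,0,-1.]); x=np.cross(y,z)
    return R.from_matrix(np.c_[x,y,z]).as_quat()
E
python3 - <<'E'
from plant import *
from h import *
f=np.load("pics/top.npy",allow_pickle=True).item()
print(plane(f,np.array([[284,108],[238,450],[261,279]])/11+[204.5,171.5],46).round(1))
s=read_state(); M=R.from_quat(s["tool_rot"]).as_matrix(); print(M.round(3))
for d in (83,-97): print(d,ik([549,114,250],tq(d)))
for d in (-21.6,158.4): print(d,ik([553,-258,200],tq(d)), ik([553,-258,26],tq(d)))
move_pose([525,114,250],tq(83))
f=grab_frame("wrist"); np.save("pics/w1.npy",f,allow_pickle=True); cv2.imwrite("pics/w1.png",f["img"]); print(read_state()["clock"],f["eye"])
E
```

```text
[[589.5 107.4  46. ]
 [506.4 116.2  46. ]
 [547.9 111.8  46. ]]
[[-0.974  0.228 -0.   ]
 [ 0.228  0.974 -0.001]
 [ 0.    -0.001 -1.   ]]
83 [ 9.82458852e-02  3.98427679e-01  1.50007654e+00 -4.44089210e-16
  1.24308844e+00 -1.35037739e+00]
-97 [ 9.82458852e-02  3.98427679e-01  1.50007654e+00 -4.44089210e-16
  1.24308844e+00  1.79121526e+00]
-21.6 [-5.34353208e-01  5.17949454e-01  1.43844639e+00 -4.44089210e-16
  1.18519681e+00 -1.57362089e-01] [-5.34353208e-01  7.46143160e-01  1.57092980e+00 -4.44089210e-16
  8.24519691e-01 -1.57362089e-01]
158.4 [-5.34353208e-01  5.17949454e-01  1.43844639e+00 -4.44089210e-16
  1.18519681e+00  2.98423056e+00] [-5.34353208e-01  7.46143160e-01  1.57092980e+00 -4.44089210e-16
  8.24519691e-01  2.98423056e+00]
2.5333 [441.49385689 125.51898714 377.86341078]
```

View pics/w1.png

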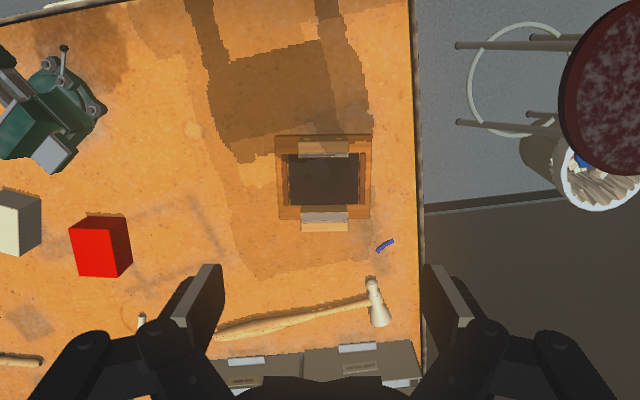

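The wrist view shows the cradle centred at about (324,177), with the pad spanning (289..363, 152..206).

```bash
python3 - <<'E'
from h import *
f=np.load("pics/w1.npy",allow_pickle=True).item()
cv2.imwrite("pics/w1c.png",cv2.resize(cv2.convertScaleAbs(f["img"][125:240,265:385],alpha=1.5),None,fx=5,fy=5,interpolation=cv2.INTER_CUBIC))
E
```

```text
(no output)
```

View pics/w1c.png

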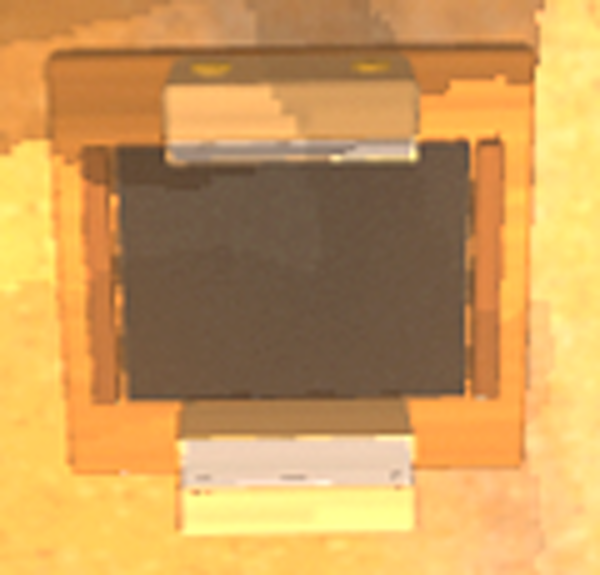

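```bash
python3 - <<'E'
from h import *
f=np.load("pics/w1.npy",allow_pickle=True).item()
def P(pts,z):
    return plane(f,np.array(pts)/5+[264.6,124.6],z)[:,:2]
def ang(v): return np.degrees(np.arctan2(v[1],v[0])).round(1)
p=P([[120,142],[467,140],[465,396],[127,399]],14); print("pad",p.round(1).tolist(),p.mean(0).round(1),[np.linalg.norm(p[i]-p[i-1]).round(1) for i in range(4)],ang(p[0]-p[1]),ang(p[3]-p[2]))
c=P([[167,84],[417,82],[416,142],[168,142],[183,488],[412,486],[414,530],[178,532]],46); print("cheeks",c.round(1).tolist(),c.mean(0).round(1), "gap",np.linalg.norm(c[2:4].mean(0)-c[4:6].mean(0)), "len",[np.linalg.norm(c[i]-c[i+1]).round(1) for i in (0,2,4,6)],"dir",[ang((c[i]-c[i+1])) for i in (0,2,4,6)], "perp",ang(c[4:].mean(0)-c[:4].mean(0)))
p=P([[48,58],[535,48],[522,468],[72,472]],12); print("base",p.mean(0).round(1),[np.linalg.norm(p[i]-p[i-1]).round(1) for i in range(4)])
l=P([[112,270],[473,270]],17); print("lips",l.mean(0),np.linalg.norm(l[0]-l[1]))
E
```

```text
pad [[516.4, 80.9], [524.7, 154.0], [582.4, 148.6], [574.2, 73.7]] [549.4 114.3] [np.float64(58.2), np.float64(73.6), np.float64(58.0), np.float64(75.3)] -96.5 -96.3
cheeks [[499.7, 95.5], [505.0, 143.0], [516.6, 141.7], [510.9, 94.1], [583.4, 86.9], [588.6, 134.0], [598.6, 133.4], [593.1, 84.4]] [549.5 114.1] gap 72.57595886186911 len [np.float64(47.8), np.float64(47.9), np.float64(47.4), np.float64(49.3)] dir [np.float64(-96.4), np.float64(83.1), np.float64(-96.3), np.float64(83.7)] perp -6.1
base [549.4 114.2] [np.float64(94.3), np.float64(102.2), np.float64(95.4), np.float64(102.3)]
lips [547.94602227 113.99195917] 77.76178682726504
```

The cradle is at (549.4,114.1) with its y axis at 83.6°. The pad, cheeks and base agree within 1 mm. Next I hover at the block and check it with the wrist camera.

```bash
python3 - <<'E'
from plant import *
from h import *
move_pose([553,-258.3,200],tq(-21.6))
f=grab_frame("wrist"); np.save("pics/w2.npy",f,allow_pickle=True); cv2.imwrite("pics/w2.png",f["img"]); print(read_state()["clock"],f["eye"])
P=np.array([[532.7,-225,38],[590.4,-247.8,38],[572.7,-292.2,38],[515.2,-269.2,38]])
print(project(f,P).round(1).tolist())
E
```

```text
3.9917 [ 584.98514336 -177.93825635  328.01530795]
[[284.4, 152.3], [357.8, 152.5], [355.7, 205.4], [286.0, 204.9]]
```

View pics/w2.png

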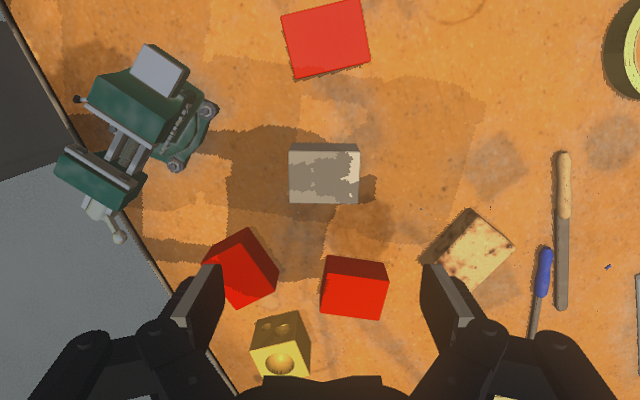

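```bash
python3 - <<'E'
from h import *
f=np.load("pics/w2.npy",allow_pickle=True).item()
cv2.imwrite("pics/w2c.png",cv2.resize(cv2.convertScaleAbs(f["img"][130:220,270:380],alpha=1.4),None,fx=6,fy=6,interpolation=cv2.INTER_CUBIC))
E
```

```text
(no output)
```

View pics/w2c.png

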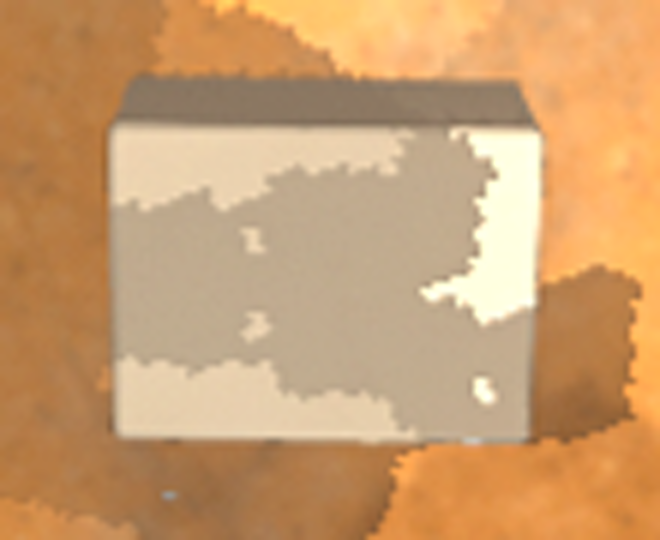

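```bash
python3 - <<'E'
from h import *
f=np.load("pics/w2.npy",allow_pickle=True).item()
p=plane(f,np.array([[110,125],[541,130],[530,441],[117,438]])/6+[269.6,129.6],38)[:,:2]
print(p.round(1).tolist(),p.mean(0),[np.linalg.norm(p[i]-p[i-1]).round(1) for i in range(4)])
for v in (p[1]-p[0],p[2]-p[3],p[0]-p[3],p[1]-p[2]): print(np.degrees(np.arctan2(v[1],v[0])))
E
```

```text
[[536.1, -224.7], [592.3, -247.4], [575.3, -290.9], [518.6, -268.2]] [ 555.55736176 -257.7850371 ] [np.float64(46.9), np.float64(60.6), np.float64(46.7), np.float64(61.0)]
-22.047143091123885
-21.823881241666058
68.09589085981962
68.64006963477262
```

The top and wrist estimates differ by 2.8 mm, mostly along the jaw axis, where closing centres the block anyway. I'll use a blend and grasp.

```bash
python3 - <<'E'
from plant import *
from h import *
q=tq(-21.8); c=[554.8,-258]
movel(c+[120],250,q); movel(c+[26],100)
print(read_state()["contact_force"])
gripper_close(70); s=read_state(); print(s["gripper_width"],s["position"],s["contact_force"],s["clock"])
movel(c+[60],80); f=grab_frame("wrist"); cv2.imwrite("pics/w3.png",f["img"]); s=read_state(); print(s["gripper_width"],s["contact_force"])
E
```

```text
[-0.81065634 -0.4020997   0.68293872]
60.53751202691156 [ 554.95834231 -258.0990738    26.90181878] [-2.62507928  0.78973542 10.71338765] 5.925
60.3746603117461 [ 0.07157171 -0.38668072 -6.09652281]
```

View pics/w3.png

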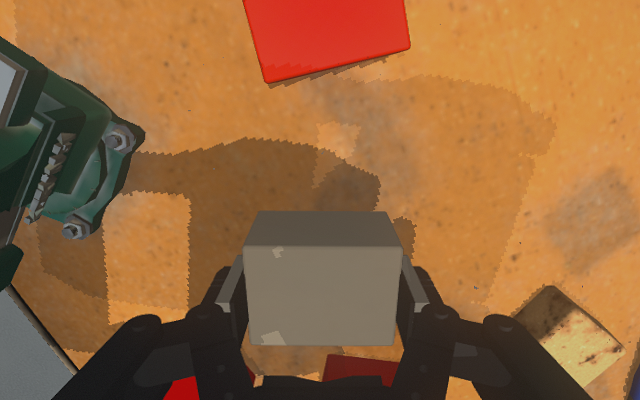

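The block is held square between the pads, top face at about (245..403, 246..346), and the wrist reads 6.1 N of weight. I'll measure its offset in the tool.

```bash
python3 - <<'E'
from plant import *
from h import *
f=grab_frame("wrist"); s=read_state(); 
p=plane(f,[[245,246],[403,247],[394,346],[251,345]],s["position"][2]+11.1)
print([np.linalg.norm(p[i]-p[i-1]).round(1) for i in range(4)],s["position"])
M=R.from_quat(s["tool_rot"]).as_matrix(); print(((p-s["position"])@M).round(1), ((p.mean(0)-s["position"])@M).round(1))
c=[554.8,-258]
movel(c+[200],250)
for d in (83.6,-96.4): print(ik([549.4,114.1,200],tq(d)))
E
```

```text
[np.float64(47.0), np.float64(59.3), np.float64(47.2), np.float64(60.6)] [ 554.51082619 -257.8222141    59.61980341]
[[ 24.4 -28.1 -11.1]
 [ 24.1  31.2 -11.1]
 [-23.1  31.4 -11.1]
 [-22.7 -29.2 -11.1]] [  0.7   1.3 -11.1]
[ 9.83539291e-02  4.53716424e-01  1.56151484e+00 -4.44089210e-16
  1.12636139e+00 -1.36074133e+00]
[ 9.83539291e-02  4.53716424e-01  1.56151484e+00 -4.44089210e-16
  1.12636139e+00  1.78085133e+00]
```

```bash
python3 - <<'E'
from plant import *
from h import *
q=tq(83.6); c=[549.4,114.1]
move_pose(c+[200],q); movel(c+[90],200)
f=grab_frame("wrist"); cv2.imwrite("pics/w4.png",f["img"]);t=grab_frame("top"); cv2.imwrite("pics/t4.png",cv2.resize(t["img"][150:260,180:340],None,fx=5,fy=5))
s=read_state(); print(s["clock"],s["position"],s["gripper_width"],s["contact_force"])
E
```

```text
9.5 [550.40281356 114.01827459  91.35995639] 60.21933326716838 [ 2.04811281e-03 -5.73683350e-01 -5.98677906e+00]
```

View pics/w4.png

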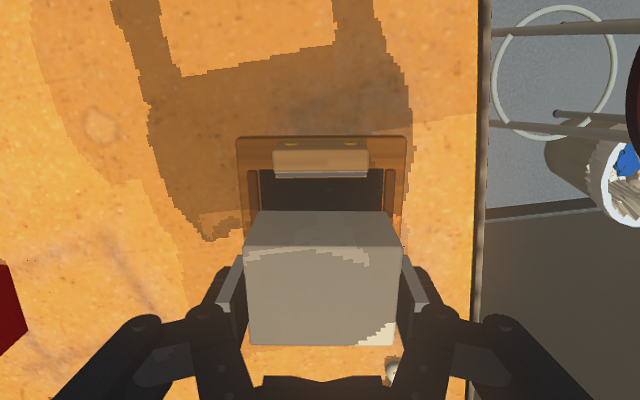

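View pics/t4.png

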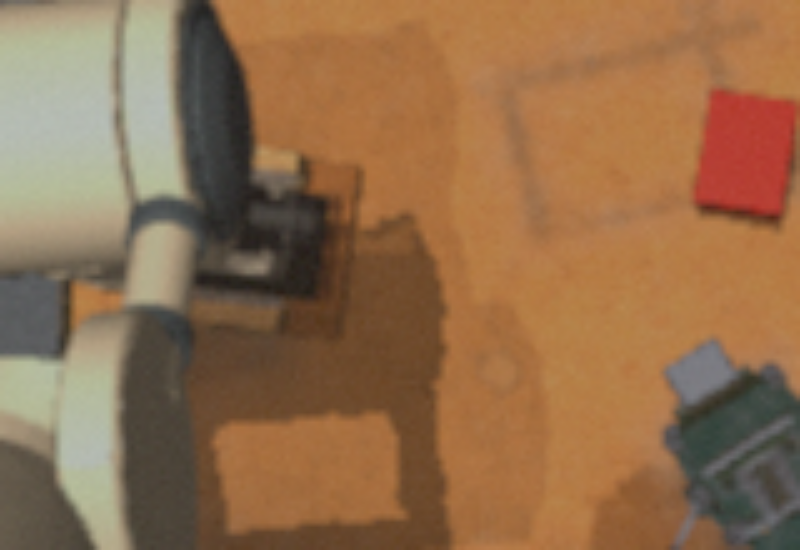

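The block is aligned with the cradle. I'll lower it in steps and watch the force.

```bash
python3 - <<'E'
from plant import *
from h import *
c=[549.4,114.1]
for z in [70,58,50,46,44,43,42,41,40.5,40,39.5,39]:
    movel(c+[z],60 if z>50 else 25); pause(.1); s=read_state(); F=s["contact_force"]
    print(z,s["position"].round(1),F.round(1),round(s["gripper_width"],1))
    if F[2]>0 or np.hypot(F[0],F[1])>12: break
print(s["clock"])
f=grab_frame("wrist"); cv2.imwrite("pics/w5.png",f["img"])
E
```

```text
70 [549.5 114.1  70.1] [ 0.2 -0.5 -5.9] 60.8
58 [549.4 114.1  57.9] [-0.6  0.4 -6.2] 60.3
50 [549.5 114.1  50. ] [-0.3 -0.1 -6.4] 60.6
46 [549.4 114.1  46. ] [-0.   0.1 -5.5] 60.5
44 [549.4 114.1  44. ] [-0.1  0.2 -6.2] 60.5
43 [549.4 114.1  43. ] [-0.  -0.  -5.4] 60.5
42 [549.4 114.1  42. ] [-0.2  0.4 -6.2] 60.3
41 [549.4 114.1  41. ] [ 0.1 -0.6 -5.7] 60.6
40.5 [549.4 114.1  40.9] [-2.9 -0.7  5.7] 60.5
13.2583
```

View pics/w5.png

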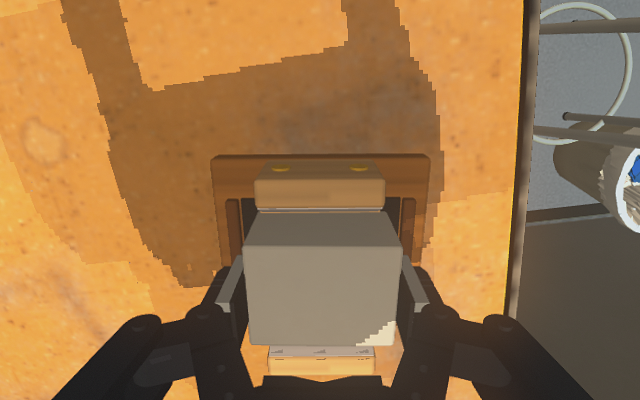

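Contact came at TCP z = 40.9, where about 41 was predicted for seating. I'll release, retreat and check.

```bash
python3 - <<'E'
from plant import *
from h import *
c=[549.4,114.1]
ungrasp(); s=read_state(); print(s["gripper_width"],s["contact_force"])
movel(c+[70],60); movel([525,114.1,250],150); pause(.2)
f=grab_frame("wrist"); np.save("pics/w6.npy",f,allow_pickle=True); cv2.imwrite("pics/w6.png",cv2.resize(f["img"][125:240,265:385],None,fx=5,fy=5,interpolation=cv2.INTER_CUBIC))
move_joints([1.246,0.494,1.345,0,1.302,-0.096]); t=grab_frame("top"); cv2.imwrite("pics/t6.png",t["img"]);np.save("pics/t6.npy",t,allow_pickle=True); s=read_state(); print(s["clock"],s["contact_force"])
E
```

```text
85.24914162585496 [-0.02543779  0.49061835 -0.99770608]
18.2167 [ 0.20941672 -0.44926916 -0.64109801]
```

View pics/w6.png

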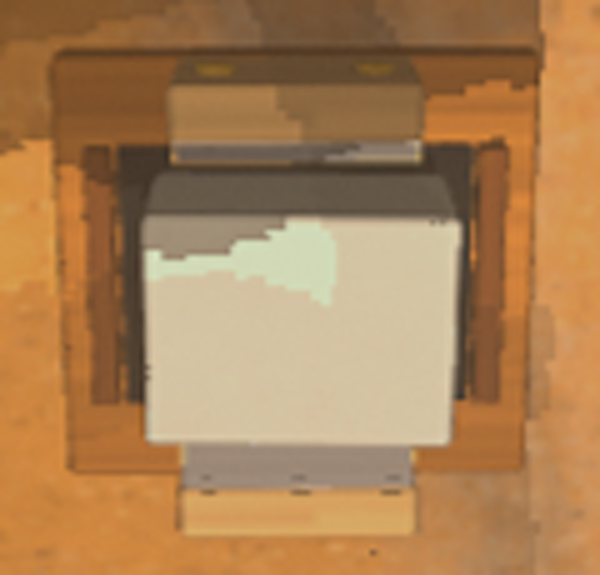

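View pics/t6.png

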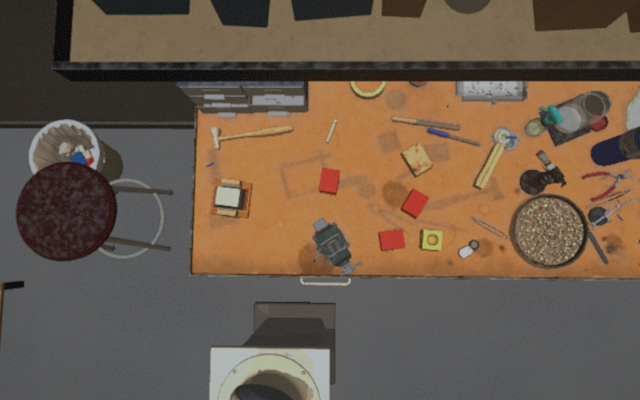

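The block sits between the cheeks, top corners at crop (144,214), (461,219), (449,443) and (149,441). The bystanders' pixel positions are unchanged. One numeric check, then I hand in.

```bash
python3 - <<'E'
from plant import *
from h import *
f=np.load("pics/w6.npy",allow_pickle=True).item()
p=plane(f,np.array([[144,214],[461,219],[449,443],[149,441]])/5+[264.6,124.6],52)[:,:2]
L=[np.linalg.norm(p[i]-p[i-1]).round(1) for i in range(4)]
a=np.radians(83.6); y=np.array([np.cos(a),np.sin(a)]);x=np.array([y[1],-y[0]]); d=p.mean(0)-[549.4,114.1]
v=p[0]+p[3]-p[1]-p[2]; print(L,"offset x,y",d@x,d@y,"angle",np.degrees(np.arctan2(v[1],v[0]))%180-83.6)
ims=[np.load(n,allow_pickle=True).item()["img"] for n in("pics/top.npy","pics/t6.npy")]
for n,(u,w) in {"brass":(432,240),"brick":(417,160)}.items():
    A=ims[0][w-16:w+16,u-16:u+16].astype(np.float32);B=ims[1][w-16:w+16,u-16:u+16].astype(np.float32)
    print(n,cv2.phaseCorrelate(A.mean(2),B.mean(2)))
print(read_state()["gripper_width"]); sign_off()
E
```

```text
[np.float64(47.0), np.float64(60.9), np.float64(46.4), np.float64(60.3)] offset x,y 0.4469236553145467 0.7702777932482905 angle -0.5686901278407106
brass ((0.047384818419070385, 0.08922355320802211), 0.9708697483874857)
brick ((-0.03028575330799299, 0.049526247654519295), 0.957862245850265)
85.66079929234746
the job is handed in; nothing more can be done
```

The steel block is seated in the cradle and released, and I handed the job in at about 18 s of the 38 s allowed. No verdict is reported, so this rests on my own checks.

I gripped the block by its two short end faces, carried it past the vice, and lowered it onto the pad in small steps. The force sensor showed contact with the tool 40.9 mm above the bench, against about 41 mm predicted for a seated block. I then opened the fingers and drew the arm back clear.

**Placement:** the last wrist picture put the block 0.4 mm off centre across and 0.8 mm along, turned 0.6° from the cheeks. Measured from that picture, its top face came to about 47 x 60.6 mm at seated height, against 48 x 62 mm true.

**Bystanders:** the brass cube and firebrick shifted less than 0.1 pixel in the top view, so they did not move.

**Disagreements:**
- The top and wrist cameras differed by about 2.8 mm on where the block started, mostly along the grip. Closing the fingers centred it.
- The fingers read 60.5 mm on the 62 mm block.
- The wrist force showed a brief 10.7 N upward as the grip closed at pickup, with no visible effect.

I did not measure the block's tilt directly.

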